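Level the repair stand with a wedge

TASK

The iron stand holding the broken teapot spout leans because its front toe hangs low: slide the wooden wedge, thin end first, under that toe until the bubble of the level on the stand sits centred between its two lines, then let go of the wedge and leave it there. Go gently: ease the wedge in and do not force it once the stand is level, because the frame meets a hard stop just past level. Keep the robot off the stand itself and leave the other small objects alone.

Things in the scene. Friction and masses are not known exactly. Their poses are not given: they have to be found in the camera images.
- stand: sole plate, 60 x 180 x 6 mm, fixed to the trolley, of a cast-iron stand; origin on the trolley top. x: level, from the stand's toe end to its pivot end, the way the wedge goes in; z up. On it two feet carry a T-shaped tilting iron frame. Nothing stands on the trolley between the toe (x = -80 mm) and the plate (x = +38 mm)
- pivot (a point): near the pivot axis (along stand y) of the frame, stand x = +60 mm, 18 to 24 mm high: the feet's height is not measured. The frame, 0.8 to 1.5 kg, starts on its lower stop, leaning 0.05 rad toe down; upper hard stop 0.012 rad past level. Cross bar 34 x 136 mm over the feet; spine 40 mm wide to stand x = -92 mm, underside about 24, top about 36 mm high when level
- toe_spot (a point): spot on the trolley top straight below the stand's toe. The toe is a round iron bar, 12 mm in diameter, 40 mm long across (stand y), under the free end of the frame, 140 mm from the pivot. Its underside hangs 3 to 9 mm (not measured) above this spot at the start; it must rise 7 mm, to 10 to 16 mm, for the stand to be level. It bears down with 2 to 8 N; pushing takes 5 to 18 N
- spout (a point): near the middle of the green teapot spout in its spring clip, about 145 mm above the trolley, on a column that stands on the cross bar (pivot end), 171 mm high
- level (a point): top centre (within 4 mm, frame level) of the vial of a brass level, 124 x 28 mm, lying along the spine, top about 61 mm above the trolley. The dark vial, 90 mm long along stand x, has two black lines 27 mm apart and a pale bubble 18 mm long
- bubble (a joint): place of the bubble in the vial, m: 0 centred, about -0.035 at the start (toward the pivot, the high end), growing toward the toe as the toe rises: 0.7 m per rad of lean, or 5 mm per mm of toe height. At the frame's upper stop it reads about +0.008
- wedge_head (a point): centre of the head of a loose 80 g wooden wedge, lying flat. Head: block 30 mm long (x), 36 mm wide (y), 40 mm high; grip it across its width. x points to the thin end, z up. In front of the head the wedge is 110 mm long and 36 mm wide, falling evenly from 21 to 2 mm thick (0.17 mm per mm)
- wedge_tip (a point): middle of the wedge's thin end, on its underside, 125 mm in front of the head's centre
- finial (a point): bystander: blue-and-white porcelain tureen finial, a 44 mm round, 54 mm high knob, loose; point half-way up
- brooch (a point): bystander: pink porcelain flower brooch, 40 mm round, 14 mm high, loose; its centre
- snuffer (a point): bystander: grey pewter candle snuffer, bell of 32 mm diameter and 38 mm high with a thin handle 150 mm long along its x, loose; point in the bell half-way up
- vise (a point): bystander: brass pin vise, 110 mm long (x), 16 mm thick, lying, loose; its centre

How it is judged:
On the way, in this order (a step that is already met when the one before it is completed fails the run):
1. the wedge is under the toe and starts to lift it (contact force between wedge and feet above 1 N and value of joint bubble above -0.031 m), for 0.1 s.
2. the bubble is centred, held up by the wedge (contact force between wedge and feet above 1 N and value of joint bubble between -0.004 and 0.004 m), for 0.3 s.
At the end, for the whole second after the job is handed in: The wedge lies flat and still on the trolley with the toe resting on it, let go, and the bubble stands within 4 mm of the centre, between its two lines (all of step 2 and angle between wedge_head's own z axis and vertical below 0.08 rad and linear speed of wedge below 0.01 m/s); the robot touches nothing.
It fails at once if the wedge is forced against the stand (more than 20 N between them) (contact force between wedge and feet above 20 N).
It fails at once if the robot touches the stand, its level or the spout (contact force between any of the fingers, the arm and feet above 1 N).
It fails at once if a bystander object is pushed more than 15 mm (distance of any of finial, brooch, snuffer, vise from where it was at the start of the episode above 0.015 m).
It also fails if it takes over 42 s, if anything falls off the work surface, if the arm or the gripper's body presses on something with over 40 N, if the wrist force passes 120 N, or if a joint passes its speed limit or range.

ROBOT

A 7-joint arm with a two-finger parallel gripper is mounted at the origin on the work surface. World frame = base frame: x ahead of the robot, y to its left, z up, the work surface at z = 0. Lengths are in m, angles in rad, forces in N, time in s.
With the tool pointing down it reaches from about 0.4 to 0.85 m from the base axis. Payload 10.4 kg.
Tool frame: the origin (TCP) lies where the fingers leave the gripper's body, on its centre line; the fingertips stand 73 mm ahead of it and the grasp point (between the pads) lies 54 mm ahead of it; z points along the fingers, y is the line along which they close (so a half turn about z gives the same grasp; the last joint's range is limited). The gripper opens to 85 mm and grips with 20 to 120 N. Pads are 22 mm wide; open, the fingers measure 114 mm over their backs; the gripper's body (76 mm by 85 mm) begins 54 mm behind the grasp point. The pads swing forward as they close: fully open they stand 13 mm farther back than shut.
Start: joints at [1.178, 0.332, -0.065, 1.46, 0.022, 1.35, -0.088], TCP at [0.226, -0.583, 0.304] pointing down, gripper open.
Joint ranges: [-2.6, 2.6], [-0.5, 2.12], [-1.47, 1.34], [0.16, 2.42], [-1.27, 4.41], [0.06, 2.06], [-2.6, 2.6]. Speed limits (rad/s): [2.22, 2.22, 2.79, 2.79, 3.14, 3.14, 3.14].

INTERFACE

Orientations are given as a unit quaternion [x, y, z, w].
In Python, from workcell import manip, camera gives the robot as it stands. The module is installed in compiled form; this text tells all that it offers.
- The arm moves only by the shell command python3 -m creep 'ROWS' [OPENING] [FORCE]. ROWS is JSON, a list of rows, each a list of 2 entries, a list of its own where there are three numbers: the shift along the tool's x, y, z in mm, then the turn about the tool's z in rad. In form: [[[tx, ty, tz], twist], ...]. A call has 1 to 5 rows; each row is the pose to reach, as a shift and turn from the pose commanded when the call began, along the tool's axes at that moment; what a row does not reach only later rows make up. A row lasts 1/12 s, in which the tool goes at most 41.7 mm and 7.16 degrees, less where a joint would pass 70% of its speed; a pose out of reach is approached as far as the arm can. A call with a gripper value outside its range is refused whole. OPENING is the opening, from 0 (shut) to 1 (fully open), set as the call begins (- or left out, the last holds). The fingers move at their own pace and stop on an object; FORCE is the grip in N (left out, the last holds). Time passes only in rows, so rows that repeat a pose let the fingers close. It gives the time, the measured TCP pose, the force, the opening and the grip force at its end, in the units of the state.
- manip.get_obs(): the state, without advancing time (a new reading comes with each control period).
- camera(name): name is "scene" or "top" or "wrist"; returns a dict with "pixels" (384x512x3 uint8, red, green, blue), "z_map" (384x512 float32, m along the optical axis (not along the pixel's ray), 0 where there is no reading), "fx", "fy", "cx", "cy" (pixels), "distortion" ([k1, k2, p1, p2, k3] as OpenCV has them; the pictures are not rectified), "extrinsics" (4x4, takes a point from world to camera coordinates). Camera axes: x right, y down, z forward; pixel columns grow to the right and rows downward; lengths in m; the calibration is good to about 2 mm. A picture is of the moment at which its call begins.
- manip.hand_in(): hands the job in; it is judged then, once.
The state is a dict: "clock": time; "joint_pos": joint angles; "joint_velocities": joint speeds; "tau": joint torques, N m; "position": TCP position; "ee_rot": TCP orientation; "ft_force": force on the tool from outside, world axes, zero at the start; "torque": the same for the moment, N m; "grip_width": opening from 0.0 (shut) to 1.0 (fully open); "grasp_force": force on a finger pad.
Only numpy, scipy, OpenCV 4.12 (cv2) and the standard library are available. Lean on these libraries where they do the work, as an engineer would, in place of code of your own. Each camera call takes 0.05 s, during which the arm holds its last target. There are 200 camera calls.

## Working session

There is one attempt and no reset: what is moved stays moved. The work goes in short steps, Python scripts to look and compute and a shell command to move; the robot and the scene stay as the last step left them, time stands still between calls to the robot, and variables do not carry over. Pictures are saved under pics/ and viewed, at most 10 in all, crops included, and the job is handed in when it is done.

```bash
mkdir -p pics
cat > h.py <<'E'
import numpy as np, cv2
from workcell import manip, camera
def shot(n,f=None):
    c=camera(n)
    if f: cv2.imwrite('pics/'+f,c['pixels'][:,:,::-1])
    return c
def pts(c,uv):
    """world points from depth at pixels"""
    uv=np.array(uv,float).reshape(-1,2); K=np.array([[c['fx'],0,c['cx']],[0,c['fy'],c['cy']],[0,0,1]])
    n=cv2.undistortPoints(uv.reshape(-1,1,2),K,np.array(c['distortion'])).reshape(-1,2)
    z=c['z_map'][uv[:,1].astype(int),uv[:,0].astype(int)]
    p=np.c_[n*z[:,None],z]; E=np.array(c['extrinsics'])
    return (p-E[:3,3])@E[:3,:3]
def ray(c,uv,h):
    """world points where pixel rays cross the plane z=h"""
    uv=np.array(uv,float).reshape(-1,2); K=np.array([[c['fx'],0,c['cx']],[0,c['fy'],c['cy']],[0,0,1]])
    n=cv2.undistortPoints(uv.reshape(-1,1,2),K,np.array(c['distortion'])).reshape(-1,2)
    E=np.array(c['extrinsics']); o=-E[:3,:3].T@E[:3,3]; d=np.c_[n,np.ones(len(n))]@E[:3,:3]
    return o+d*((h-o[2])/d[:,2])[:,None]
E
python3 - <<'E'
from h import *
c=shot('top','top0.png'); d=shot('scene','scene0.png')
s=manip.get_obs(); print(s)
a=np.hstack([c['pixels'],d['pixels']])[:,:,::-1]
E
ls pics
```

```text
{'clock': 0.1, 'joint_pos': array([ 1.17838893,  0.33278377, -0.06472791,  1.46084049,  0.02156422,
        1.34987367, -0.0885065 ]), 'joint_velocities': array([-0.00109466, -0.0024386 ,  0.00012258, -0.00138471, -0.00173692,
       -0.00160826, -0.00176816]), 'tau': array([ 4.87598227e-04, -6.26745701e+01,  4.85276256e-02, -3.92431962e+01,
        1.63458637e-02,  6.87592619e-03, -3.00486829e-05]), 'position': array([ 0.22583891, -0.58252111,  0.30321908]), 'ee_rot': array([ 9.82950941e-01,  1.83867019e-01, -1.16172362e-04, -5.94787988e-04]), 'ft_force': array([ 0.15727478, -0.53138076,  0.56996334]), 'torque': array([-0.00296048, -0.04878527, -0.03587448]), 'grasp_force': 0.0, 'grip_width': 1.0002040785685786}
scene0.png
top0.png
```

View pics/top0.png

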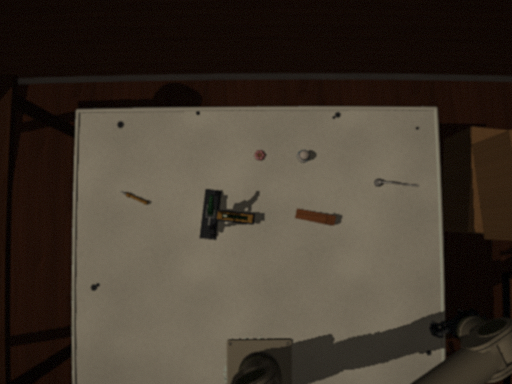

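View pics/scene0.png

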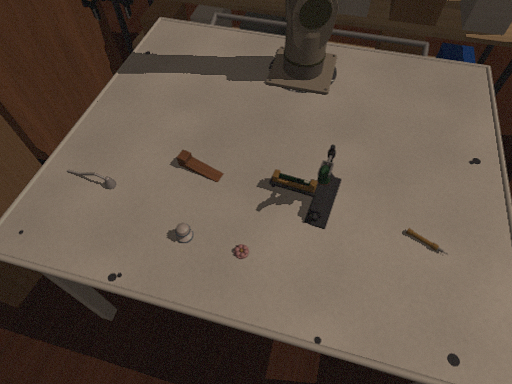

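The top view shows the wedge at about (317,216) with its head on the right (335,219), and the stand at about (230,215) with its toe near (258,217). The finial (305,155), brooch (260,155), snuffer (380,183) and vise (136,198) are all clear of the path.

Run:
```python
from h import *
for n,f in (('top',(285,350,195,235)),('scene',(165,235,140,190))):
    c=shot(n); im=c['pixels'].astype(int); hsv=cv2.cvtColor(c['pixels'],cv2.COLOR_RGB2HSV)
    m=(hsv[...,1]>110)&(hsv[...,0]<18); k=np.zeros_like(m); k[f[2]:f[3],f[0]:f[1]]=1; m&=k
    v,u=np.nonzero(m); P=pts(c,np.c_[u,v]); print(n,len(u),P.min(0),P.max(0))
    # axis fit
    ctr=P[:,:2].mean(0); w=np.linalg.svd(P[:,:2]-ctr)[2][0]; w*=np.sign(w[1]); t=(P[:,:2]-ctr)@w; s=(P[:,:2]-ctr)@[-w[1],w[0]]
    print(ctr,w,np.degrees(np.arctan2(w[1],w[0])),t.min(),t.max(),s.min(),s.max())
    H=P[P[:,2]>.032]; print('head',H.mean(0),H.min(0),H.max(0),len(H))
    # stand: points with height
    g=(195,270,180,245) if n=='top' else (255,350,140,235)
    uu,vv=np.meshgrid(np.arange(g[0],g[1]),np.arange(g[2],g[3])); uv=np.c_[uu.ravel(),vv.ravel()]
    Q=pts(c,uv); col=c['pixels'][uv[:,1],uv[:,0]].astype(int)
    S=Q[(Q[:,2]>.012)]; print('stand',S.min(0),S.max(0))
    L=Q[(Q[:,2]>.045)&(Q[:,2]<.075)]; print('level zone',L.mean(0),L.min(0),L.max(0),len(L))
    ctr=L[:,:2].mean(0); w=np.linalg.svd(L[:,:2]-ctr)[2][0]; print(np.degrees(np.arctan2(w[1],w[0])))
    D=Q[(col.sum(1)<130)&(Q[:,2]<.05)&(Q[:,2]>0.002)]; print('dark',len(D)); print(cv2.minAreaRect(D[:,:2].astype(np.float32)))
    x0,x1,y0,y1=(190,350,175,250) if n=='top' else (160,350,130,240)
    cv2.imwrite(f'pics/crop_{n}.png',cv2.convertScaleAbs(cv2.resize(c['pixels'][y0:y1,x0:x1,::-1],None,fx=4,fy=4,interpolation=cv2.INTER_CUBIC),alpha=1.8))
```

```text
top 377 [ 0.52278623 -0.27860596 -0.00557517] [0.58164813 0.00340564 1.63952687]
[ 0.55296584 -0.20844461] [0.18108272 0.98346787] 79.56716874156493 -0.06819492570250171 0.20288290458745165 -0.01801402117489193 0.06804310151014833
head [ 0.54125257 -0.25695338  0.05953317] [ 0.52278623 -0.27659453  0.032044  ] [0.55777972 0.00340564 1.63952687] 78
stand [0.47996125 0.00340564 0.01220105] [0.64863839 0.20333825 1.63952687]
level zone [0.55260756 0.08676127 0.05490166] [0.5052697  0.01920985 0.04507356] [0.60022787 0.17819592 0.07107079] 270
-89.32054259395481
dark 660
((0.5588879585266113, 0.0919419527053833), (0.21726766228675842, 0.17392046749591827), 84.46770477294922)
scene 569 [ 0.5211229  -0.27484965 -0.00142982] [1.14283672 0.13894645 0.85034036]
[ 0.55633978 -0.20872998] [0.68404288 0.7294418 ] 46.83961870827824 -0.06721940458612816 0.6547987787370658 -0.18998980007889038 0.05460459620567514
head [ 0.56001364 -0.24584727  0.06278111] [ 0.5211229  -0.27392676  0.033635  ] [1.14283672 0.13894645 0.85034036] 100
stand [0.48017648 0.01111559 0.0120745 ] [1.14283672 0.2005681  0.85034036]
level zone [0.55727698 0.08738812 0.05505419] [0.50738894 0.01802154 0.04500173] [0.57510668 0.18272622 0.06536979] 396
86.94321907683859
dark 1207
((0.5582906007766724, 0.10665804892778397), (0.1876165270805359, 0.17716652154922485), 83.36139678955078)
```

View pics/crop_scene.png

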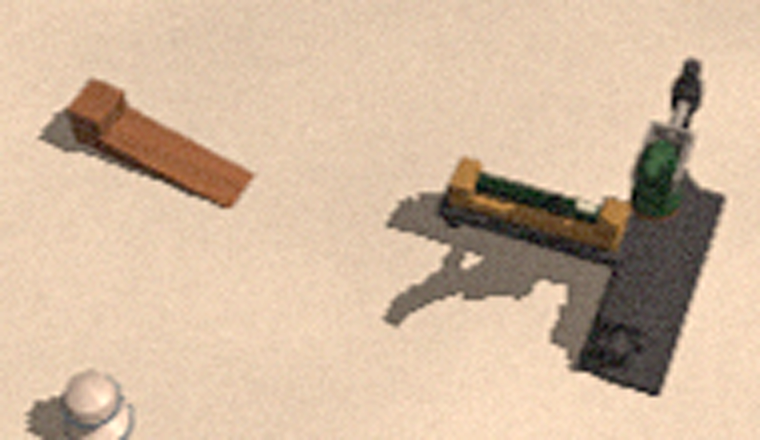

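The crop shows the wedge's thin end facing the stand's toe end. The level lies along the spine, with its bubble near the pivot end. I'll fit the axes again with the invalid depths dropped.

```bash
cat >> h.py <<'E'
def cloud(c,g):
    uu,vv=np.meshgrid(np.arange(g[0],g[1]),np.arange(g[2],g[3])); uv=np.c_[uu.ravel(),vv.ravel()]
    Q=pts(c,uv); k=(np.abs(Q[:,2]-.1)<.13)&(c['z_map'][uv[:,1],uv[:,0]]>0)
    hsv=cv2.cvtColor(c['pixels'],cv2.COLOR_RGB2HSV)[uv[:,1],uv[:,0]].astype(int)
    return Q[k],hsv[k],uv[k]
def rect(P):
    (c,(a,b),t)=cv2.minAreaRect((P[:,:2]*1000).astype(np.float32))
    return np.round(c,1),round(a,1),round(b,1),round(t,1)
def ax(P):
    m=P[:,:2].mean(0); w=np.linalg.svd(P[:,:2]-m)[2][0]; w*=np.sign(w[1]); return m,np.degrees(np.arctan2(w[1],w[0]))
E
python3 - <<'E'
from h import *
for n,f,g in (('top',(285,350,195,235),(195,270,180,245)),('scene',(165,235,140,190),(255,350,140,235))):
    c=shot(n); Q,h,uv=cloud(c,f); W=Q[(h[:,1]>110)&(h[:,0]<18)]
    print(n,'wedge',rect(W),ax(W)); H=W[W[:,2]>.033]; print(' head',rect(H),len(H))
    Q,h,uv=cloud(c,g); A=Q[(Q[:,2]>.05)&(Q[:,2]<.066)&(Q[:,1]<.14)]; print(' level',rect(A),ax(A),len(A))
    D=Q[(h[:,2]<70)&(Q[:,2]>.02)&(Q[:,2]<.045)&(Q[:,1]>.12)]; print(' bar',rect(D),ax(D),len(D), A[:,2].max())
E
```

```text
top wedge (array([ 553.1, -207.6]), 138.1, 36.1, 79.2) (array([ 0.55306556, -0.20878378]), np.float64(77.96736591953136))
 head (array([ 541.7, -261.2]), 29.8, 32.0, 89.2) 76
 level (array([554.2,  78.9]), 122.1, 27.4, 82.3) (array([0.55504472, 0.07985752]), np.float64(82.50343013298242)) 186
 bar (array([564.1, 149.8]), 59.8, 166.3, 82.8) (array([0.56240723, 0.15574395]), np.float64(171.5973041555596)) 242 0.06588959483613618
scene wedge (array([ 551.3, -205.2]), 135.7, 38.5, 78.3) (array([ 0.55307962, -0.21046159]), np.float64(79.95404094179759))
 head (array([ 541.3, -258. ]), 27.9, 36.1, 78.0) 97
 level (array([553.7,  79.6]), 122.8, 29.4, 83.5) (array([0.55647627, 0.08208281]), np.float64(82.42928850509065)) 273
 bar (array([564.5, 151.6]), 60.4, 163.7, 83.3) (array([0.58797531, 0.1590841 ]), np.float64(171.64842773903007)) 536 0.06514487017638838
```

```bash
cat > goto.py <<'E'
# goto.py x y z yawdeg(of tool x): shift in tool axes (mm) and twist (rad) to reach
import sys; from h import *; from scipy.spatial.transform import Rotation as R
s=manip.get_obs(); T=R.from_quat(s['ee_rot']); x,y,z,a=map(float,sys.argv[1:5])
d=T.inv().apply(np.array([x,y,z])-s['position'])*1000; X=T.as_matrix()[:,0]
print('shift',d.round(1),'twist',round(-((np.radians(a)-np.arctan2(X[1],X[0])+np.pi)%(2*np.pi)-np.pi),3),'pos',s['position'].round(4),'t',s['clock'],'yaw',np.degrees(np.arctan2(X[1],X[0])).round(1))
E
python3 goto.py 0.541 -0.260 0.2 79
```

```text
shift [ 410.5 -187.   103.7] twist -1.009 pos [ 0.2258 -0.5827  0.3037] t 0.3 yaw 21.2
```

```bash
python3 -m creep '[[[40,-18,10],-0.12],[[78,-36,20],-0.24],[[116,-54,30],-0.36],[[154,-72,40],-0.48],[[190,-90,50],-0.6]]' 1; python3 goto.py 0.541 -0.260 0.2 79
```

```text
clock: 0.72
position: [0.3665, -0.4342, 0.2556]
ee_rot: [0.883, 0.469, 0.0, 0.0]
ft_force: [0.9, -1.1, -0.5]
grip_width: 0.996
grasp_force: 0.0
shift [242.1  46.8  55.5] twist -0.403 pos [ 0.3665 -0.4342  0.2556] t 0.7167 yaw 55.9
```

```bash
python3 -m creep '[[[40,8,10],-0.1],[[79,16,20],-0.2],[[118,24,30],-0.3],[[157,32,40],-0.38],[[195,40,48],-0.4]]'; python3 goto.py 0.541 -0.260 0.2 79
```

```text
clock: 1.13
position: [0.5097, -0.2959, 0.2072]
ee_rot: [0.773, 0.635, 0.0, -0.0]
ft_force: [-0.9, -0.7, 0.1]
grip_width: 0.999
grasp_force: 0.0
shift [41.3 23.7  7.2] twist -0.004 pos [ 0.5097 -0.2959  0.2072] t 1.1333 yaw 78.8
```

```bash
python3 -m creep '[[[40,6,5],0],[[40,6,5],0],[[40,6,5],0]]'; python3 goto.py 0.541 -0.260 0.2 79
python3 - <<'E'
from h import *
c=shot('wrist','wrist1.png')
f=(0,512,0,384); Q,h,uv=cloud(c,f); W=Q[(h[:,1]>110)&(h[:,0]<18)&(Q[:,0]>.5)&(Q[:,0]<.6)&(Q[:,1]<-.1)&(Q[:,1]>-.3)]
print(len(W))
if len(W)>9: print(rect(W),ax(W)); H=W[W[:,2]>.035]; print(rect(H),len(H))
E
```

```text
clock: 1.38
position: [0.5236, -0.2565, 0.2024]
ee_rot: [0.773, 0.635, 0.0, -0.001]
ft_force: [-0.6, -1.1, -0.3]
grip_width: 0.999
grasp_force: 0.0
shift [-0.  17.7  2.4] twist -0.004 pos [ 0.5236 -0.2565  0.2024] t 1.3833 yaw 78.8
10167
(array([ 546.6, -205.2]), 77.5, 142.9, 1.8) (array([ 0.55206407, -0.20448308]), np.float64(78.23224255611538))
(array([ 546.6, -259.8]), 31.4, 79.6, 80.9) 2129
```

View pics/wrist1.png

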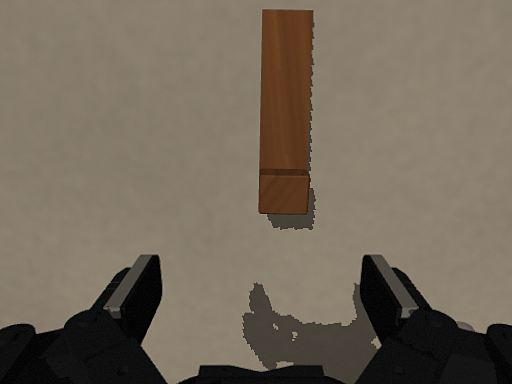

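The wrist view shows the head top at pixels (260–308, 174–213) and the thin end at row 10, columns 263–313. I'll cast rays from these.

```bash
python3 - <<'E'
from h import *
c=shot('wrist')
h=ray(c,[[260,175],[308,175],[308,213],[260,213]],.04); t=ray(c,[[263,10],[313,10]],.002)
print(h.round(4),t.round(4)); H=h.mean(0)[:2]; T=t.mean(0)[:2]; d=T-H
print(H,T,np.linalg.norm(d),np.degrees(np.arctan2(d[1],d[0])))
E
python3 goto.py 0.541 -0.260 0.2 79
```

```text
[[ 0.5253 -0.244   0.04  ]
 [ 0.5585 -0.2507  0.04  ]
 [ 0.554  -0.2791  0.04  ]
 [ 0.5196 -0.2722  0.04  ]] [[ 0.5491 -0.1368  0.002 ]
 [ 0.5836 -0.1439  0.002 ]]
[ 0.5393403  -0.26151868] [ 0.56635467 -0.14036694] 0.12412703545316989 77.42984561053984
shift [ 4.1 18.4  2.8] twist -0.01 pos [ 0.5222 -0.2603  0.2028] t 1.4833 yaw 78.4
```

```bash
python3 goto.py 0.539 -0.265 0.080 77.8; python3 -m creep '[[[-1,17,10],0.01],[[-1,17,45],0.01],[[-1,17,80],0.01],[[-1,17,80],0.01],[[-1,17,80],0.01]]'; python3 goto.py 0.539 -0.265 0.080 77.8
```

```text
shift [ -1.1  17.4 122.8] twist 0.011 pos [ 0.5222 -0.2603  0.2028] t 1.4833 yaw 78.4
clock: 1.9
position: [0.5375, -0.265, 0.122]
ee_rot: [0.778, 0.628, -0.001, -0.001]
ft_force: [0.4, -0.9, 1.5]
grip_width: 1.001
grasp_force: 0.0
shift [ 0.3  1.6 42. ] twist -0.0 pos [ 0.5375 -0.265   0.122 ] t 1.9 yaw 77.8
```

```bash
python3 -m creep '[[[0,1,20],0],[[0,1,41],0],[[0,1,41],0],[[0,1,41],0]]'; python3 -m creep '[[[0,0,0],0],[[0,0,0],0],[[0,0,0],0],[[0,0,0],0],[[0,0,0],0]]' 0 30;python3 -m creep '[[[0,0,0],0],[[0,0,0],0],[[0,0,0],0],[[0,0,0],0]]'
```

```text
clock: 2.23
position: [0.5402, -0.265, 0.0835]
ee_rot: [0.778, 0.628, 0.0, 0.0]
ft_force: [-0.4, -0.6, 0.1]
grip_width: 0.998
grasp_force: 0.0
clock: 2.65
position: [0.5405, -0.2644, 0.0829]
ee_rot: [0.778, 0.629, 0.0, 0.001]
ft_force: [-1.1, -0.7, 7.8]
grip_width: 0.419
grasp_force: 30.8
clock: 2.98
position: [0.5405, -0.2645, 0.0829]
ee_rot: [0.778, 0.629, 0.0, 0.001]
ft_force: [-1.8, 0.4, 6.2]
grip_width: 0.42
grasp_force: 30.8
```

```bash
python3 goto.py 0.5228 -0.158 0.088 82.5; python3 -m creep '[[[0,0,-6],0],[[10,10,-6],-0.03],[[36,22,-6],-0.06],[[62,34,-6],-0.082],[[86,38,-6],-0.082]]'; python3 goto.py 0.5228 -0.158 0.088 82.5
```

```text
shift [100.4 -39.6  -5.2] twist -0.08 pos [ 0.5405 -0.2645  0.0829] t 2.9833 yaw 77.9
clock: 3.4
position: [0.5972, -0.1862, 0.0882]
ee_rot: [0.75, 0.661, 0.001, 0.0]
ft_force: [1.3, 0.6, -0.7]
grip_width: 0.417
grasp_force: 30.1
shift [ 18.6 -77.4   0.1] twist 0.004 pos [ 0.5972 -0.1862  0.0882] t 3.4 yaw 82.8
```

I typed the y sign wrong on that move. Nothing was touched, so I'll just correct it.

```bash
python3 -m creep '[[[4,-26,0],0],[[8,-52,0],0],[[14,-77,0],0],[[18,-77,0],0],[[18,-77,0],0]]'; python3 -m creep '[[[0,0,0],0],[[0,0,0],0]]';  python3 goto.py 0.5228 -0.158 0.088 82.5
python3 - <<'E'
from h import *
c=shot('wrist','wrist2.png')
d=shot('scene'); im=d['pixels'][120:250,140:350,::-1]
cv2.imwrite('pics/s2.png',cv2.convertScaleAbs(cv2.resize(im,None,fx=3.7,fy=3.7,interpolation=cv2.INTER_CUBIC),alpha=1.8))
E
```

```text
clock: 3.82
position: [0.5209, -0.1589, 0.0881]
ee_rot: [0.75, 0.661, -0.0, -0.0]
ft_force: [0.4, 0.7, -0.8]
grip_width: 0.415
grasp_force: 30.5
clock: 3.98
position: [0.5222, -0.1604, 0.0881]
ee_rot: [0.751, 0.66, 0.0, 0.0]
ft_force: [0.3, -0.4, -1.1]
grip_width: 0.413
grasp_force: 30.5
shift [2.4 0.2 0.1] twist 0.002 pos [ 0.5222 -0.1604  0.0881] t 3.9833 yaw 82.6
```

View pics/wrist2.png

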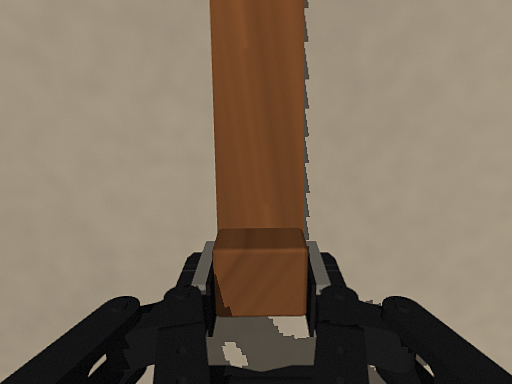

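View pics/s2.png

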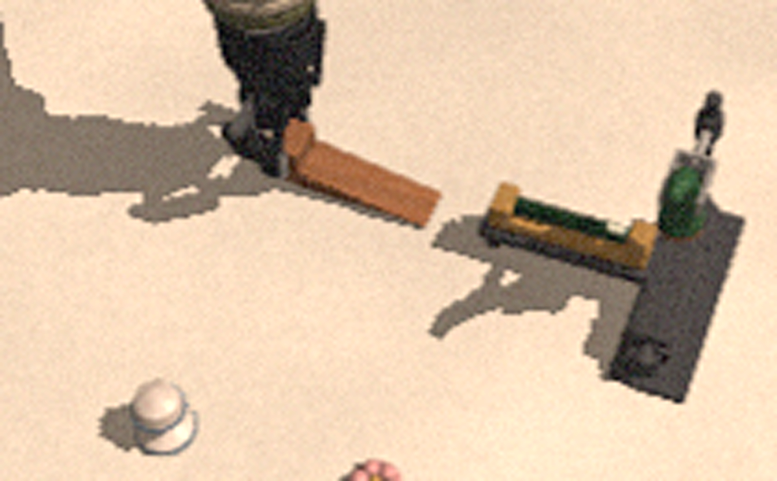

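The wrist view shows the wedge gripped squarely (head at columns 215–307) and straight ahead. The scene crop shows its tip in line with the toe, about 30 mm short. I'll lower it onto the trolley and set up a bubble reading.

```bash
cat > bub.py <<'E'
# bubble place along the stand axis towards the toe (mm from level centre 0.554,0.0793), from pale pixels in the vial
from h import *
u=np.array([-.1305,-.9914]); v=np.array([-.9914,.1305])
for n,g in (('scene',(255,350,140,235)),('top',(195,270,180,245)),('wrist',(0,512,0,384))):
    c=camera(n); uu,vv=np.meshgrid(np.arange(g[0],g[1]),np.arange(g[2],g[3])); uv=np.c_[uu.ravel(),vv.ravel()]
    P=ray(c,uv,.061)[:,:2]-[.554,.0793]; a=P@u; b=P@v
    px=c['pixels'][uv[:,1],uv[:,0]].astype(float); k=(abs(a)<46)&(abs(a)<.046)&(abs(b)<.012)
    if k.sum()<20: continue
    w=px[:,2]-.15*px[:,0]; w=np.clip(w-(w[k].min()+.55*(w[k].max()-w[k].min())),0,None)*k
    print(n,'bubble',round((w*a).sum()/w.sum()*1000,1),'side',round((w*b).sum()/w.sum()*1000,1),'n',(w>0).sum(),w.max())
s=manip.get_obs(); print(s['clock'],s['position'].round(4),s['ft_force'].round(1))
E
python3 bub.py; python3 -m creep '[[[0,0,3],0],[[0,0,5],0],[[0,0,5],0],[[0,0,5],0]]'
```

```text
scene bubble -1.3 side 7.9 n 82 41.894999999999996
top bubble -36.3 side -0.9 n 13 30.644999999999996
4.2333 [ 0.5214 -0.1604  0.0877] [-0.5  0.2 -0.1]
clock: 4.57
position: [0.5213, -0.1603, 0.0829]
ee_rot: [0.751, 0.66, -0.0, 0.0]
ft_force: [-1.4, -0.0, 4.5]
grip_width: 0.417
grasp_force: 31.1
```

```bash
sed -i "s/abs(b)<.012/abs(b)<.005/" bub.py; python3 -m creep '[[[8,0,0],0],[[16,0,0],0],[[24,0,0],0],[[30,0,0],0],[[30,0,0],0]]'; python3 bub.py
```

```text
clock: 4.98
position: [0.5254, -0.1281, 0.0829]
ee_rot: [0.75, 0.661, 0.001, -0.0]
ft_force: [0.0, 2.9, 4.2]
grip_width: 0.417
grasp_force: 31.0
scene bubble -15.4 side 3.0 n 21 37.012499999999996
top bubble -36.1 side -0.5 n 8 30.15
5.1333 [ 0.5253 -0.1295  0.0829] [1.4 2.9 3.5]
```

```bash
python3 -m creep '[[[2,0,0],0],[[4,0,0],0],[[6,0,0],0],[[8,0,0],0],[[8,0,0],0]]'; python3 bub.py
```

```text
clock: 5.55
position: [0.5261, -0.1226, 0.0829]
ee_rot: [0.751, 0.66, -0.0, 0.0]
ft_force: [-0.9, -2.6, 4.8]
grip_width: 0.416
grasp_force: 31.0
scene bubble -16.7 side 2.9 n 23 34.87500000000001
top bubble -36.2 side -0.5 n 8 29.947499999999998
5.7 [ 0.5261 -0.1226  0.0829] [ 0.1 -1.4  5.3]
```

```bash
for i in 1 ; do python3 -m creep '[[[2,0,0],0],[[4,0,0],0],[[6,0,0],0],[[8,0,0],0],[[8,0,0],0]]'; done; python3 -m creep '[[[2,0,0],0],[[4,0,0],0],[[6,0,0],0],[[8,0,0],0],[[8,0,0],0]]'; python3 bub.py
```

```text
clock: 6.12
position: [0.5271, -0.1145, 0.0829]
ee_rot: [0.751, 0.66, 0.0, 0.0]
ft_force: [0.2, -2.0, 5.3]
grip_width: 0.418
grasp_force: 31.1
clock: 6.53
position: [0.5282, -0.1066, 0.0829]
ee_rot: [0.751, 0.66, 0.0, 0.0]
ft_force: [-0.9, -1.2, 5.6]
grip_width: 0.415
grasp_force: 31.1
scene bubble -15.4 side 2.9 n 24 36.92249999999999
top bubble -36.2 side -0.5 n 8 29.5875
6.6833 [ 0.5282 -0.1066  0.0829] [-0.1 -2.1  5.2]
```

```bash
python3 -m creep '[[[2,0,0],0],[[4,0,0],0],[[6,0,0],0],[[6,0,0],0]]'
python3 - <<'E'
from h import *
w=shot('wrist')['pixels']; d=shot('scene')['pixels'][130:230,220:350]
d=cv2.convertScaleAbs(cv2.resize(d,None,fx=3.8,fy=3.8,interpolation=cv2.INTER_CUBIC),alpha=1.8)
t=np.zeros((384,d.shape[1],3),np.uint8); t[:380]=d[:384]
cv2.imwrite('pics/c3.png',np.hstack([cv2.resize(w,(300,225)),np.zeros((225,1,3),np.uint8)])[:,:,::-1] if 0 else np.hstack([cv2.copyMakeBorder(cv2.resize(w,(300,225)),0,159,0,0,cv2.BORDER_CONSTANT),t])[:,:,::-1])
E
python3 bub.py
```

```text
clock: 7.02
position: [0.529, -0.1007, 0.0829]
ee_rot: [0.751, 0.66, 0.0, 0.0]
ft_force: [-0.3, -2.1, 5.0]
grip_width: 0.418
grasp_force: 31.1
scene bubble -15.8 side 3.0 n 22 36.675000000000004
top bubble -36.2 side -0.4 n 9 29.8125
7.2667 [ 0.5289 -0.1007  0.0829] [ 0.2 -1.7  5.6]
```

View pics/c3.png

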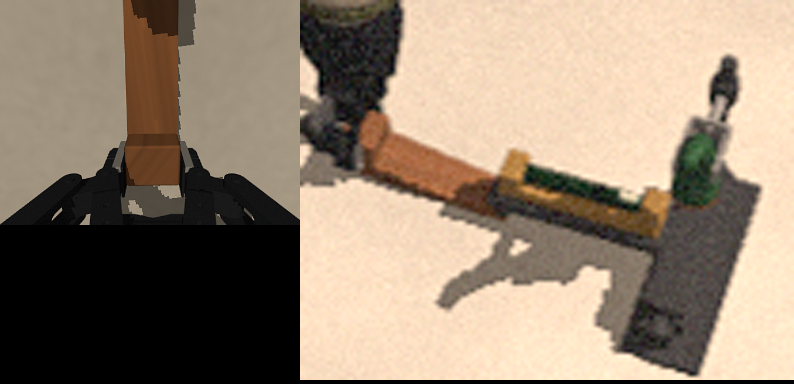

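The wedge tip is now passing under the spine end, well aligned, and the bubble is still at the pivot end. I'll continue slowly.

```bash
python3 -m creep '[[[1,0,0],0],[[2,0,0],0],[[4,0,0],0],[[5,0,0],0],[[6,0,0],0]]'|sed -n '1,4p'; python3 bub.py|grep -v scene
```

```text
clock: 7.68
position: [0.5297, -0.0952, 0.0829]
ee_rot: [0.751, 0.66, -0.0, 0.0]
ft_force: [-0.0, -2.8, 6.5]
top bubble -36.1 side -0.5 n 8 30.487499999999997
7.8333 [ 0.5297 -0.095   0.0829] [ 0.2 -2.8  5. ]
```

```bash
python3 -m creep '[[[1,0,0],0],[[2,0,0],0],[[3,0,0],0],[[4,0,0],0],[[5,0,0],0]]'|sed -n '1,4p'; python3 bub.py|grep -v scene
```

```text
clock: 8.25
position: [0.5303, -0.0903, 0.0829]
ee_rot: [0.751, 0.66, -0.0, 0.0]
ft_force: [-0.1, -4.1, 6.1]
top bubble -36.1 side -0.5 n 8 30.285000000000004
8.4 [ 0.5303 -0.0901  0.0829] [-0.5 -2.5  6.4]
```

```bash
python3 -m creep '[[[1,0,0],0],[[2,0,0],0],[[3,0,0],0],[[4,0,0],0],[[5,0,0],0]]'|sed -n '1,4p'; python3 bub.py|grep -v scene
```

```text
clock: 8.82
position: [0.5309, -0.0854, 0.0829]
ee_rot: [0.751, 0.66, -0.0, 0.0]
ft_force: [-1.1, -3.4, 5.0]
top bubble -36.1 side -0.5 n 8 29.947499999999998
8.9667 [ 0.531  -0.0851  0.0829] [-0.3 -3.2  6.5]
```

```bash
python3 -m creep '[[[1,0,0],0],[[2,0,0],0],[[3,0,0],0],[[4,0,0],0],[[5,0,0],0]]'|sed -n '1,4p'; python3 bub.py|grep -v scene
```

```text
clock: 9.38
position: [0.5316, -0.0804, 0.0829]
ee_rot: [0.751, 0.66, -0.0, 0.0]
ft_force: [-0.3, -2.9, 5.1]
top bubble -36.1 side -0.5 n 8 30.082499999999996
9.5333 [ 0.5316 -0.0802  0.0829] [-0.4 -2.2  6.6]
```

```bash
python3 -m creep '[[[1,0,0],0],[[2,0,0],0],[[3,0,0],0],[[4,0,0],0],[[5,0,0],0]]'|sed -n '1,4p'; python3 bub.py|grep -v scene
```

```text
clock: 9.95
position: [0.5322, -0.0755, 0.0829]
ee_rot: [0.751, 0.66, -0.0, 0.0]
ft_force: [-0.5, -3.2, 5.9]
top bubble -36.1 side -0.5 n 8 30.172499999999992
10.1 [ 0.5322 -0.0752  0.0829] [-0.1 -3.2  5.4]
```

```bash
python3 -m creep '[[[1,0,0],0],[[2,0,0],0],[[3,0,0],0],[[4,0,0],0],[[4,0,0],0]]'|sed -n '1,4p'; python3 bub.py|grep -v scene
```

```text
clock: 10.52
position: [0.5328, -0.0713, 0.0829]
ee_rot: [0.751, 0.66, -0.0, 0.0]
ft_force: [0.2, -3.3, 6.4]
top bubble -36.2 side -0.5 n 8 29.384999999999998
10.6667 [ 0.5328 -0.0713  0.0829] [-0.  -3.   5.3]
```

```bash
python3 -m creep '[[[1,0,0],0],[[2,0,0],0],[[3,0,0],0],[[4,0,0],0],[[4,0,0],0]]'|sed -n '1,4p'; python3 bub.py|grep -v scene
```

```text
clock: 11.08
position: [0.5333, -0.0673, 0.0829]
ee_rot: [0.751, 0.66, -0.0, 0.0]
ft_force: [-1.3, -3.7, 5.3]
top bubble -36.0 side -0.4 n 8 30.1725
11.2333 [ 0.5333 -0.0673  0.0829] [-0.  -2.8  5.4]
```

```bash
python3 -m creep '[[[1,0,0],0],[[2,0,0],0],[[3,0,0],0],[[4,0,0],0],[[4,0,0],0]]'|sed -n '1,4p'; python3 bub.py|grep -v scene
```

```text
clock: 11.65
position: [0.5338, -0.0633, 0.0829]
ee_rot: [0.751, 0.66, -0.0, 0.0]
ft_force: [-1.1, -2.6, 5.9]
top bubble -36.2 side -0.4 n 9 30.082500000000003
11.8 [ 0.5338 -0.0633  0.0829] [-0.9 -2.8  5.7]
```

```bash
python3 -m creep '[[[1,0,0],0],[[2,0,0],0],[[3,0,0],0],[[4,0,0],0],[[4,0,0],0]]'|sed -n '1,4p'; python3 bub.py
```

```text
clock: 12.22
position: [0.534, -0.0616, 0.0829]
ee_rot: [0.752, 0.659, -0.001, 0.001]
ft_force: [-1.4, -10.0, 7.0]
scene bubble -19.9 side 2.8 n 21 37.2375
top bubble -35.5 side -0.5 n 8 30.014999999999993
wrist bubble 45.3 side 1.0 n 77 2.879999999999999
12.3667 [ 0.534  -0.0615  0.0829] [-2.4 -9.6  6.4]
```

Run:
```python
from h import *
c=shot('wrist'); d=shot('scene')
t=cv2.convertScaleAbs(cv2.resize(d['pixels'][130:230,220:350],(499,384),interpolation=cv2.INTER_CUBIC),alpha=1.8)
cv2.imwrite('pics/c4.png',np.hstack([cv2.copyMakeBorder(cv2.resize(c['pixels'],(300,225)),0,159,0,0,cv2.BORDER_CONSTANT),t])[:,:,::-1])
```

```text
(no output)
```

View pics/c4.png

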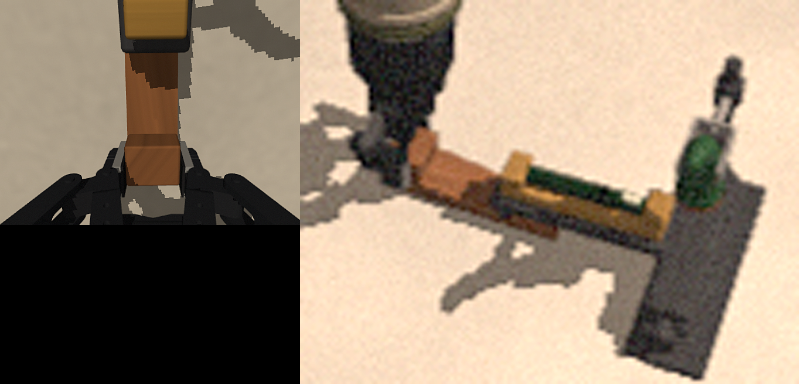

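The toe has made contact: the push rose to about 10 N and the bubble has started to move. The wedge is centred on the spine. I'll ease it in with small steps.

```bash
python3 -m creep '[[[0.5,0,0],0],[[1,0,0],0],[[1.5,0,0],0],[[2,0,0],0],[[2,0,0],0]]'|sed -n '1,4p'; python3 bub.py|grep -v scene
```

```text
clock: 12.88
position: [0.5343, -0.0597, 0.0829]
ee_rot: [0.752, 0.659, -0.001, 0.001]
ft_force: [-1.1, -10.2, 6.3]
top bubble -34.3 side -0.6 n 11 30.847500000000004
wrist bubble 44.7 side 0.0 n 501 13.837499999999999
13.0333 [ 0.5343 -0.0598  0.0829] [ -2.1 -10.4   6.5]
```

```bash
python3 -m creep '[[[1,0,0],0],[[2,0,0],0],[[3,0,0],0],[[4,0,0],0],[[4,0,0],0]]'|sed -n '1,4p'; python3 bub.py|grep -v scene
```

```text
clock: 13.45
position: [0.5349, -0.0557, 0.0829]
ee_rot: [0.752, 0.659, -0.001, 0.001]
ft_force: [-1.0, -10.0, 6.6]
top bubble -30.9 side -0.7 n 11 30.307499999999997
wrist bubble 43.8 side 0.2 n 917 13.14
13.6 [ 0.5349 -0.0556  0.0829] [ -1.2 -10.2   6.9]
```

```bash
python3 -m creep '[[[1.5,0,0],0],[[3,0,0],0],[[4.5,0,0],0],[[6,0,0],0],[[7,0,0],0]]'|sed -n '1,4p'; python3 bub.py|grep -v scene
```

```text
clock: 14.02
position: [0.5357, -0.0488, 0.0829]
ee_rot: [0.752, 0.659, -0.001, 0.001]
ft_force: [-1.0, -10.5, 7.6]
top bubble -26.5 side -0.8 n 9 26.077499999999993
wrist bubble 41.8 side 0.2 n 1385 11.182499999999997
14.1667 [ 0.5358 -0.0486  0.0829] [ -1.5 -10.6   7. ]
```

```bash
python3 -m creep '[[[1.5,0,0],0],[[3,0,0],0],[[4.5,0,0],0],[[6,0,0],0],[[7,0,0],0]]'|sed -n '1,4p'; python3 bub.py|grep -v scene
```

```text
clock: 14.58
position: [0.5367, -0.0419, 0.0829]
ee_rot: [0.752, 0.659, -0.001, 0.001]
ft_force: [-1.1, -11.4, 6.8]
top bubble -23.6 side -1.1 n 7 22.725
wrist bubble 38.8 side 0.4 n 1916 11.2275
14.7333 [ 0.5367 -0.0417  0.0829] [ -0.9 -10.2   6.9]
```

Run:
```python
from h import *
a=cv2.resize(shot('top')['pixels'][200:232,205:275],None,fx=8,fy=8,interpolation=cv2.INTER_CUBIC)
w=shot('wrist')['pixels']
b=cv2.resize(shot('scene')['pixels'][160:210,255:335],(560,340),interpolation=cv2.INTER_CUBIC)
o=np.zeros((600,790,3),np.uint8); o[:256,:560]=cv2.convertScaleAbs(a,alpha=2); o[258:598,:560]=cv2.convertScaleAbs(b,alpha=2); o[:180,562:790]=cv2.resize(w,(228,180))
cv2.imwrite('pics/c5.png',o[:,:,::-1])
```

```text
(no output)
```

View pics/c5.png

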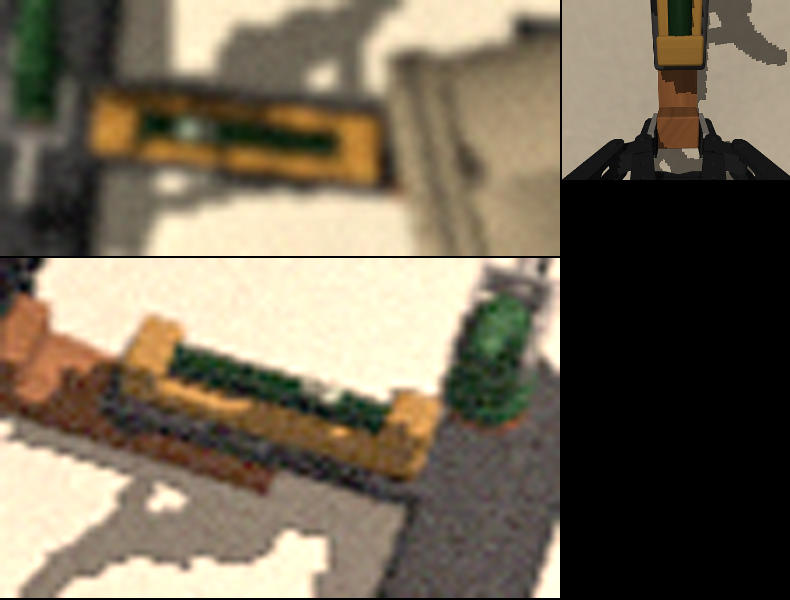

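The bubble has moved to about −20 mm (top-view column 229) and is partly in shadow. I'll keep easing in and switch to the wrist view.

```bash
python3 -m creep '[[[1.5,0,0],0],[[3,0,0],0],[[4.5,0,0],0],[[6,0,0],0],[[7,0,0],0]]'|sed -n '1,4p'; python3 bub.py|grep -v scene
```

```text
clock: 15.3
position: [0.5376, -0.035, 0.0829]
ee_rot: [0.752, 0.659, -0.001, 0.001]
ft_force: [-0.8, -11.8, 8.7]
top bubble -11.9 side -0.6 n 8 26.909999999999997
wrist bubble 35.8 side 0.4 n 2292 11.924999999999997
15.45 [ 0.5376 -0.0347  0.0829] [ -0.2 -10.2   7. ]
```

```bash
python3 -m creep '[[[1,0,0],0],[[2,0,0],0],[[3,0,0],0],[[4,0,0],0],[[5,0,0],0]]'|sed -n '1,4p'; python3 bub.py
python3 - <<'E'
from h import *
a=cv2.resize(shot('top')['pixels'][200:232,205:275],None,fx=8,fy=8,interpolation=cv2.INTER_CUBIC)
w=shot('wrist')['pixels'][:200,150:370]
b=cv2.resize(shot('scene')['pixels'][160:210,255:335],(560,340),interpolation=cv2.INTER_CUBIC)
o=np.zeros((600,790,3),np.uint8); o[:256,:560]=cv2.convertScaleAbs(a,alpha=2); o[258:598,:560]=cv2.convertScaleAbs(b,alpha=2); o[:200,565:785]=w
cv2.imwrite('pics/c6.png',o[:,:,::-1])
E
```

```text
clock: 15.87
position: [0.5382, -0.0301, 0.0829]
ee_rot: [0.752, 0.659, -0.001, 0.001]
ft_force: [-1.7, -11.2, 7.7]
scene bubble -8.7 side 2.8 n 9 37.5075
top bubble -9.3 side -0.4 n 9 31.050000000000004
wrist bubble 34.1 side 0.3 n 1667 12.195
16.0167 [ 0.5383 -0.0298  0.0829] [-1.  -9.7  7.3]
```

View pics/c6.png

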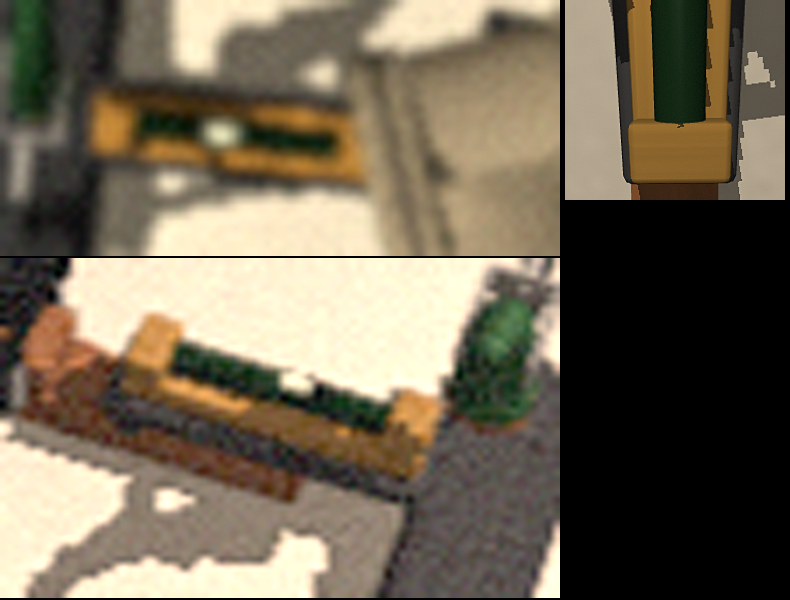

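The bubble reads about −8 mm (top-view crop: bubble at column 222, vial centre at 239). About 8 mm of travel remains.

```bash
python3 -m creep '[[[1,0,0],0],[[2,0,0],0],[[3,0,0],0],[[4,0,0],0],[[5.5,0,0],0]]'|sed -n '1,4p'; python3 -m creep '[[[0,0,0],0],[[0,0,0],0]]'>/dev/null; python3 bub.py;python3 bub.py
```

```text
clock: 16.58
position: [0.539, -0.0248, 0.0829]
ee_rot: [0.752, 0.659, -0.001, 0.001]
ft_force: [-1.5, -11.7, 7.1]
scene bubble -5.3 side 2.8 n 9 39.0825
top bubble -5.1 side -0.8 n 8 31.364999999999995
wrist bubble 31.6 side 0.4 n 2084 12.1725
16.9 [ 0.539  -0.0243  0.0829] [-2.3 -9.8  7.4]
scene bubble -5.5 side 2.8 n 9 37.2375
top bubble -4.9 side -0.8 n 9 31.4775
wrist bubble 30.4 side 0.5 n 2616 13.049999999999997
17.05 [ 0.539  -0.0244  0.0829] [-1.1 -9.9  7. ]
```

```bash
python3 -m creep '[[[1,0,0],0],[[2,0,0],0],[[3,0,0],0],[[3.5,0,0],0],[[3.5,0,0],0]]'|sed -n '1,4p'; python3 -m creep '[[[0,0,0],0],[[0,0,0],0],[[0,0,0],0],[[0,0,0],0]]'>/dev/null; python3 bub.py
python3 - <<'E'
from h import *
a=cv2.resize(shot('top')['pixels'][200:232,205:275],None,fx=8,fy=8,interpolation=cv2.INTER_CUBIC)
b=cv2.resize(shot('scene')['pixels'][160:210,255:335],(560,340),interpolation=cv2.INTER_CUBIC)
o=np.zeros((600,560,3),np.uint8); o[:256,:560]=cv2.convertScaleAbs(a,alpha=2); o[258:598,:560]=cv2.convertScaleAbs(b,alpha=2)
cv2.imwrite('pics/c7.png',o[:,:,::-1])
E
```

```text
clock: 17.47
position: [0.5394, -0.021, 0.0829]
ee_rot: [0.752, 0.659, -0.001, 0.001]
ft_force: [-0.9, -10.5, 7.5]
scene bubble -2.3 side 3.4 n 7 41.287499999999994
top bubble -2.3 side -1.0 n 11 31.634999999999998
wrist bubble 28.8 side 0.5 n 2232 13.297499999999996
17.95 [ 0.5395 -0.021   0.0829] [ -1.9 -10.6   6.7]
```

View pics/c7.png

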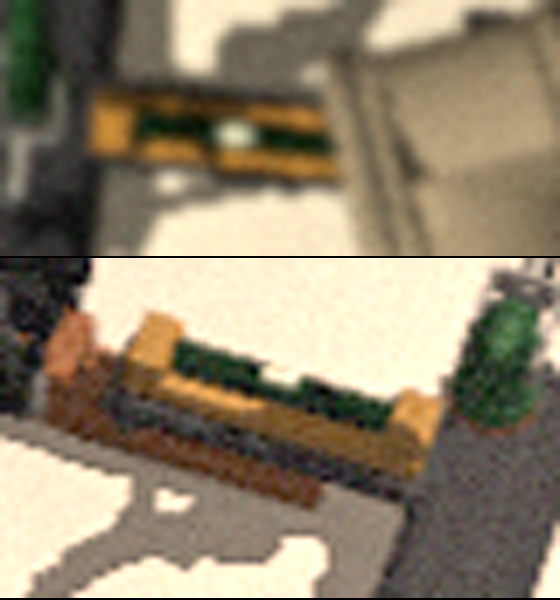

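The bubble is nearly centred (about −1 mm) with the push steady at about 10 N. I'll release now.

```bash
python3 -m creep '[[[0,0,0],0],[[0,0,0],0],[[0,0,0],0],[[0,0,0],0],[[0,0,0],0]]' 0.75; python3 bub.py
```

```text
clock: 18.47
position: [0.5393, -0.018, 0.0825]
ee_rot: [0.751, 0.66, -0.0, -0.0]
ft_force: [-0.2, 0.2, -0.1]
grip_width: 0.754
grasp_force: 0.0
scene bubble -2.0 side 3.3 n 8 40.05
top bubble 0.9 side -1.0 n 15 31.364999999999995
wrist bubble 1.9 side 1.1 n 254 51.84
18.6167 [ 0.5395 -0.0182  0.0827] [ 0.4  0.1 -0.2]
```

```bash
python3 -m creep '[[[-5,0,-5],0],[[-20,0,-25],0],[[-40,0,-50],0],[[-65,0,-75],0],[[-95,0,-90],0]]'; python3 -m creep '[[[0,0,0],0],[[0,0,0],0],[[0,0,0],0]]'>/dev/null; python3 bub.py
python3 - <<'E'
from h import *
cv2.imwrite('pics/w8.png',shot('wrist')['pixels'][:,:,::-1])
E
```

```text
clock: 19.03
position: [0.528, -0.1126, 0.1758]
ee_rot: [0.75, 0.661, 0.001, 0.001]
ft_force: [1.0, 0.1, 0.7]
grip_width: 0.751
grasp_force: 0.0
scene bubble -2.2 side 3.4 n 7 39.48749999999999
top bubble -3.1 side -0.9 n 10 30.847499999999997
19.4333 [ 0.5271 -0.1114  0.1722] [-0.7  0.2  0.8]
```

View pics/w8.png

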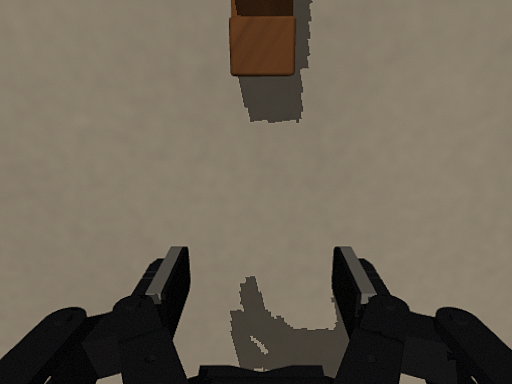

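I've now gone over the 10-picture limit: that was my 12th view. From here I'll check by numbers only, using a wrist profile of the vial from above with the arm well clear.

```bash
python3 -m creep '[[[0,0,-30],0],[[15,0,-50],0],[[40,0,-70],0],[[60,0,-70],0],[[60,0,-70],0]]'|sed -n 2p; python3 -m creep '[[[0,0,0],0],[[0,0,0],0],[[0,0,0],0]]'|sed -n 2p
python3 - <<'E'
from h import *
u=np.array([-.1305,-.9914]); v=np.array([-.9914,.1305])
for n in ('wrist','top'):
    c=camera(n); r=np.arange(-60,61,1.5 if n=='wrist' else 3)
    h,w=c['pixels'].shape[:2]; uu,vv=np.meshgrid(np.arange(w),np.arange(h)); uv=np.c_[uu.ravel(),vv.ravel()]
    P=ray(c,uv,.061)[:,:2]-[.554,.0793]; a=P@u*1000; b=P@v*1000; px=c['pixels'].reshape(-1,3)
    for lo in r:
        k=(a>=lo)&(a<lo+r[1]-r[0])&(abs(b)<3)
        if k.any(): print(n,lo,px[k].mean(0).round(0).astype(int),k.sum(),end=' | ')
    print()
E
```

```text
position: [0.5359, -0.0476, 0.244]
position: [0.5347, -0.0539, 0.2421]
wrist 6.0 [15 32 15] 9 | wrist 7.5 [14 16 13] 27 | wrist 9.0 [12 23 12] 18 | wrist 10.5 [15 30 15] 27 | wrist 12.0 [14 30 14] 18 | wrist 13.5 [15 30 16] 27 | wrist 15.0 [14 30 15] 27 | wrist 16.5 [15 30 15] 18 | wrist 18.0 [14 30 15] 27 | wrist 19.5 [14 30 15] 18 | wrist 21.0 [13 29 13] 27 | wrist 22.5 [14 30 14] 18 | wrist 24.0 [14 30 15] 27 | wrist 25.5 [14 29 14] 18 | wrist 27.0 [14 30 14] 27 | wrist 28.5 [13 29 14] 18 | wrist 30.0 [14 29 15] 27 | wrist 31.5 [14 29 14] 18 | wrist 33.0 [13 29 14] 27 | wrist 34.5 [14 29 14] 18 | wrist 36.0 [14 30 14] 24 | wrist 37.5 [14 30 14] 16 | wrist 39.0 [11 29 13] 16 | wrist 40.5 [54 43 17] 24 | wrist 42.0 [121  86  37] 16 | wrist 43.5 [114  81  35] 16 | wrist 45.0 [114  82  34] 24 | wrist 46.5 [112  80  34] 16 | wrist 48.0 [110  78  33] 16 | wrist 49.5 [109  78  33] 24 | wrist 51.0 [110  78  33] 16 | wrist 52.5 [109  78  32] 16 | wrist 54.0 [107  76  32] 24 | wrist 55.5 [96 68 27] 16 | wrist 57.0 [50 36 15] 16 | wrist 58.5 [15 15 17] 16 | wrist 60.0 [18 18 17] 24 | 
top -6
[... 169 characters left out ...]
 12] 2 | top -36 [14 19  4] 2 | top -33 [12 16  7] 2 | top -30 [11 15  3] 1 | top -24 [13 14  9] 1 | top -21 [18 16  6] 2 | top -18 [13 17  9] 2 | top -15 [26 30 20] 2 | top -12 [66 67 52] 2 | top -9 [99 98 77] 2 | top -6 [110 108  87] 1 | top -3 [106 104  84] 1 | top 0 [91 89 71] 1 | top 3 [63 65 49] 1 | top 6 [31 35 26] 1 | top 9 [23 22 10] 2 | top 12 [ 6 17 10] 1 | top 15 [27 24 11] 1 | top 18 [16 22  8] 2 | top 21 [16 20  7] 2 | top 24 [14 20  8] 2 | top 27 [17 20  7] 1 | top 30 [15 22  9] 1 | top 33 [18 24 12] 1 | top 39 [45 36 16] 2 | top 42 [72 52 24] 2 | top 45 [93 64 26] 2 | top 48 [97 66 26] 2 | top 51 [96 66 28] 2 | top 54 [82 56 24] 1 | top 57 [78 53 21] 1 | top 60 [44 31 18] 1 |
```

```bash
python3 -m creep '[[[15,0,-10],0],[[32,0,-20],0],[[32,0,-20],0],[[32,0,-20],0],[[32,0,-20],0]]'|sed -n 2p
python3 - <<'E'
from h import *
u=np.array([-.1305,-.9914]); v=np.array([-.9914,.1305])
c=camera('wrist'); r=np.arange(-40,46,1.)
h,w=c['pixels'].shape[:2]; uu,vv=np.meshgrid(np.arange(w),np.arange(h)); uv=np.c_[uu.ravel(),vv.ravel()]
P=ray(c,uv,.061)[:,:2]-[.554,.0793]; a=P@u*1000; b=P@v*1000; px=c['pixels'].reshape(-1,3)
for lo in r:
    k=(a>=lo)&(a<lo+1)&(abs(b)<4)
    if k.any(): print(lo,px[k,1].mean().round(0),end=' | ')
E
```

```text
position: [0.5389, -0.0224, 0.2622]
-29.0 21.0 | -28.0 16.0 | -27.0 14.0 | -26.0 14.0 | -25.0 14.0 | -24.0 14.0 | -23.0 15.0 | -22.0 15.0 | -21.0 13.0 | -20.0 21.0 | -19.0 15.0 | -18.0 16.0 | -17.0 29.0 | -16.0 28.0 | -15.0 28.0 | -14.0 28.0 | -13.0 28.0 | -12.0 25.0 | -11.0 87.0 | -10.0 130.0 | -9.0 130.0 | -8.0 124.0 | -7.0 125.0 | -6.0 125.0 | -5.0 125.0 | -4.0 125.0 | -3.0 124.0 | -2.0 125.0 | -1.0 125.0 | 0.0 125.0 | 1.0 122.0 | 2.0 105.0 | 3.0 71.0 | 4.0 30.0 | 5.0 28.0 | 6.0 28.0 | 7.0 30.0 | 8.0 23.0 | 9.0 12.0 | 10.0 26.0 | 11.0 29.0 | 12.0 28.0 | 13.0 28.0 | 14.0 28.0 | 15.0 28.0 | 16.0 28.0 | 17.0 27.0 | 18.0 28.0 | 19.0 28.0 | 20.0 28.0 | 21.0 29.0 | 22.0 28.0 | 23.0 28.0 | 24.0 28.0 | 25.0 28.0 | 26.0 28.0 | 27.0 28.0 | 28.0 28.0 | 29.0 28.0 | 30.0 28.0 | 31.0 28.0 | 32.0 28.0 | 33.0 28.0 | 34.0 28.0 | 35.0 28.0 | 36.0 27.0 | 37.0 28.0 | 38.0 28.0 | 39.0 27.0 | 40.0 26.0 | 41.0 46.0 | 42.0 91.0 | 43.0 86.0 | 44.0 81.0 | 45.0 82.0 |
```

The wrist profile puts the two lines at +9.3 and about −17.7 mm (midpoint −4.2). The bubble spans −11.3 to +3.8 mm (centre about −3.7), so it is centred to within 1 mm and the robot is clear.

```bash
python3 -m creep '[[[0,0,0],0],[[0,0,0],0],[[0,0,0],0]]'|sed -n 1,4p; python3 -c "
from workcell import manip; print(manip.hand_in())"
```

```text
clock: 20.97
position: [0.539, -0.0219, 0.2625]
ee_rot: [0.751, 0.66, -0.0, -0.0]
ft_force: [-0.2, -0.2, 0.1]
the job is handed in; nothing more can be done
None
```

The wedge is under the toe and released, the bubble was within about 1 mm of centre when I handed in at 21 s (no verdict came back), and I viewed 12 pictures against the limit of 10.

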